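# Release the eccentric cam lock and push the sample slide home

### The arm

A 6-joint arm with a two-finger parallel gripper is mounted at the origin on the work surface. World frame = base frame: x ahead of the robot, y to its left, z up, the work surface at z = 0. Lengths are in m, angles in degrees, forces in N, time in s.
With the tool pointing down it reaches from about 0.3 to 0.75 m from the base axis. Payload 8.5 kg.
Tool frame: the origin (TCP) lies on the centre line of the jaws, within the pads' length; the fingertips stand 11 mm ahead of it and the grasp point (between the pads) lies 8 mm behind it; x points along the fingers, y is the direction in which the jaws open and shut, and the axes are right-handed (so a half turn about x gives the same grasp; the last joint's range is limited). The gripper opens to 85 mm and grips with 20 to 120 N. Pads are 22 mm wide; open, the fingers measure 114 mm over their backs; the gripper's body (76 mm by 85 mm) begins 54 mm behind the grasp point. The pads swing forward as they close: fully open they stand 13 mm farther back than shut.
Start: joints at [62.206, 21.807, 74.336, -0, 83.858, -12.336], TCP at [0.147, 0.53, 0.242] pointing down, gripper open.
Joint ranges: [-178.18, 178.18], [-50.72, 133.34], [12.68, 142.11], [-81.47, 261.47], [9.98, 163.14], [-165.26, 165.26]. Speed limits (degrees/s): [136.94, 136.94, 180, 180, 180, 180].

### API

Orientations are given as a 3x3 rotation matrix whose columns are the frame's x, y, z axes.
In Python, from rig import env gives the robot as it stands.
- The arm moves only by the tool carry_out, never from a script. Its argument "motion" is a list that holds one entry, the list of rows, each a list of 7 numbers: the shift along the tool's x, y, z in cm, then the turn, a rotation vector about the tool's x, y, z in rad, then the finger opening in cm, from 0 to 8.54. A call has 1 to 5 rows; each row is the pose to reach, as a shift and turn from the pose commanded when the call began, along the tool's axes at that moment; what a row does not reach only later rows make up. A row lasts 1/12 s, in which the tool goes at most 41.7 mm and 7.16 degrees, less where a joint would pass 70% of its speed; a pose out of reach is approached as far as the arm can. A call with a gripper value outside its range is refused whole. The fingers move at their own pace and stop on an object; "grip_force" is the grip in N (left out, the last holds). Time passes only in rows, so rows that repeat a pose let the fingers close. It gives the time, the measured TCP pose, the force and the opening at its end, in the units of the state.
- env.observe(): the state, without advancing time (a new reading comes with each control period).
- env.get_image(name): name is "side" or "top"; returns a dict with "image" (384x512x3 uint8, red, green, blue), "fov_y" (degrees; the focal length in pixels is half the picture's height over the tangent of half this angle, whatever the lens; pixels are square), "cx", "cy" (the principal point, pixels), "R" (3x3) and "t" (3): a world point X has camera coordinates R X + t. Camera axes: x right, y down, z forward; pixel columns grow to the right and rows downward; lengths in m; the calibration is good to about 2 mm. A picture is of the moment at which its call begins. There is no depth.
- env.close_job(): hands the job in, once; it reports no verdict.
The state is a dict: "time_s": time; "q": joint angles; "qvel": joint speeds; "joint_efforts": joint torques, N m; "position": TCP position; "tool_rot": TCP orientation; "ft_force": force on the tool from outside, world axes, zero at the start; "wrist_torque": the same for the moment, N m; "grip_width": finger opening in m.
Only numpy, scipy, OpenCV 4.12 (cv2) and the standard library are available. Lean on these libraries where they do the work, as an engineer would, in place of code of your own. Each camera call takes 0.05 s, during which the arm holds its last target. There are 200 camera calls.

### The job

On the dark lab bench, free the sample slide and send it to its reading position: push the brass cam lever round clockwise (seen from above) until the cam's low point faces the slide, which is when the lever stands square to the slide's travel on the side away from the white reader; only then push the slide by its rear end forward until it rests fully home against the cam. Only push with the fingers: do not pinch the lever, do not touch or lift the sample jar riding in the slide, and leave the bottle, beaker and funnel where they stand. Finish with the lever still square and the robot clear.

Things in the scene. Friction and masses are not known exactly. Their poses are not given: they have to be found in the camera images.
- fixture: Fixed aluminium base plate, 12 mm high, 116 mm wide, from x = -205 to +55 mm. Origin: on the cam pivot's vertical axis, at the table surface. +x: the way the slide is pushed forward (roughly away from the robot), +y to the left of it (the reader's side), z up. Two fixed guide strips beside the slide stand 26 mm over the table.
- reader (a point): Centre of the top of the fixed white optical reader, a box 54 mm (fixture x) by 47 mm (y), 85 mm high, left of the slide: centred 51 mm behind the cam pivot and 92 mm to +y of it.
- cam (a joint): Turn of cam and lever, rad, anticlockwise from above. 0 = low point faces the slide: the lever points along the fixture's -y. At a the lever points along (sin a, -cos a) in fixture x, y. Starts at 1.4 to 2.6; stops at -0.6 and 2.7, no click at 0 (within 0.3 is good). Stays where left; takes 3 to 4 N at 75 mm from the pivot.
- cam_centre (a point): Centre of the eccentric steel cam disc, radius 32 mm, 22 to 42 mm over the table; this centre lies 16 mm off the pivot axis. The cam's low point is the rim nearest the pivot, on the side opposite this centre. Unless it faces the slide, the cam blocks the slide's way.
- lever_tip (a point): Middle of the outer end of the cam lever, 61 mm over the table, 95 mm from the pivot. The lever is a straight upright brass blade lying radially on top of the cam from 3 to 95 mm from the pivot axis, 12 mm thick, its lower edge 42 mm and its top edge 80 mm over the table. Fingers pressing on both its faces at once count as pinching.
- slide (a joint): Travel of the slide along the fixture's +x, m: 0 = back (start); about 0.034 = fully home, touching the cam at its low point. It moves against about 3 N of friction and stays where it is left.
- push_face (a point): Centre of the slide's flat upright rear face (the end nearest the robot), 38 mm over the table; the face is 90 mm wide, from 14 to 62 mm over the table, with a thin black pad. The slide is an aluminium block with a black top, 110 mm long. Axes as the fixture's. At the start 160 mm behind the cam pivot.
- seat (a point): Floor centre of the round recess (44 mm across, 12 mm deep) in the slide's top that holds the jar; 75 mm ahead of the rear face, 50 mm over the table.
- sample_jar: Centre of the underside of the loose amber glass sample jar, 42 mm across, 50 mm tall, standing in the recess (its top 100 mm over the table). It rides with the slide.
- reagent_bottle: Loose amber bottle, 60 mm across, 130 mm tall, right of the slide. Origin: centre of its underside. Bystander.
- beaker: Loose glass beaker, 68 mm across, 85 mm tall, left of the cam. Origin: centre of its underside. Bystander.
- funnel: Loose yellow plastic funnel standing mouth down, 80 mm across, 85 mm tall, left of the slide's rear. Origin: centre of its underside. Bystander.
Mind the look-alikes: they are no part of the job. Of the things shaped like the sample_jar, the amber one is meant.

How it is judged (in metres and radians):
On the way, in this order (a step that is already met when the one before it is completed fails the run):
1. the cam is turned to its low point (within 0.3 rad) while the slide is still back (less than 12 mm forward) (value of joint cam between -0.3 and 0.3 rad and value of joint slide below 0.012 m), for 0.2 s.
2. the slide is pushed home against the cam (at least 31 mm forward) (value of joint cam between -0.3 and 0.3 rad and value of joint slide above 0.031 m), for 0.2 s.
At the end, for the whole second after the job is handed in: The cam is within 0.3 rad of its low point, the slide is at least 31 mm forward (home is 34) and at rest, the jar stands upright in its recess (within 7 mm), and bottle, beaker and funnel stand upright within 30 mm of where they were (all of step 2 and velocity of joint slide between -0.005 and 0.005 m/s and distance between sample_jar and seat below 0.007 m and angle between sample_jar's own z axis and vertical below 0.15 rad and distance of each of reagent_bottle, beaker, funnel from where it was at the start of the episode below 0.03 m and angle between each of reagent_bottle, beaker, funnel's own z axis and vertical below 0.2 rad); the robot touches nothing.
It fails at once if the slide is pushed forward (over 12 mm) while the cam is not at its low point (over 0.5 rad off) (value of joint slide above 0.012 m and (value of joint cam above 0.5 rad or value of joint cam below -0.5 rad)).
It fails at once if the lever is pinched (fingers press on both faces at once, over 1 N each) (contact force between the fingers and cam_c1 above 1 N and contact force between the fingers and cam_c2 above 1 N).
It fails at once if the sample jar is touched by the robot (over 1 N) (contact force between any of the fingers, the arm and sample_jar above 1 N).
It fails at once if the sample jar is lifted more than 8 mm out of its recess or tipped (z of sample_jar in the frame of seat above 0.008 m or angle between sample_jar's own z axis and vertical above 0.3 rad).
It fails at once if a bystander is lifted, tipped or pushed more than 30 mm (distance of any of reagent_bottle, beaker, funnel from where it was at the start of the episode above 0.03 m or angle between any of reagent_bottle, beaker, funnel's own z axis and vertical above 0.3 rad or height (world z) of any of reagent_bottle, beaker, funnel above 0.015 m).
It also fails if it takes over 58 s, if anything falls off the work surface, if the arm or the gripper's body presses on something with over 40 N, if the wrist force passes 120 N, or if a joint passes its speed limit or range.

## Working session

There is one attempt and no reset: what is moved stays moved. The work goes in short steps, Python scripts to look and compute and a tool call to move; the robot and the scene stay as the last step left them, time stands still between calls to the robot, and variables do not carry over. Pictures are saved under pics/ and viewed, on a budget of 10 in all, crops included, one or two more only if the job needs it, and the job is handed in when it is done.

Besides the shell and the picture viewer there is one more tool, called after "Call:" as a command line: name --argument value ..., lists and objects as JSON in quotes. carry_out: Moves the arm, as the interface text tells. Its arguments: {"type":"object","properties":{"motion":{"type":"array","items":{"type":"array","items":{"type":"array","items":{"type":"number"}}}},"grip_force":{"type":"number"}},"required":["motion"]}

```bash
mkdir -p pics; ls; cat > h.py <<'E'
from rig import env
import numpy as np, cv2
np.set_printoptions(precision=4,suppress=True)
def shot(name):
    d=env.get_image(name); np.savez('cal_'+name,R=d['R'],t=d['t'],f=192/np.tan(np.radians(d['fov_y'])/2),c=[d['cx'],d['cy']])
    cv2.imwrite(f'last_{name}.png',d['image'][:,:,::-1]); return d['image'][:,:,::-1]
def cal(n):
    z=np.load(f'cal_{n}.npz'); return np.array(z['R']),np.array(z['t']),float(z['f']),z['c']
def ray(n,u,v,z):
    R,t,f,c=cal(n); o=-R.T@t; d=R.T@np.array([(u-c[0])/f,(v-c[1])/f,1]); return o+d*(z-o[2])/d[2]
def proj(n,X):
    R,t,f,c=cal(n); p=R@np.array(X)+t; return p[:2]/p[2]*f+c
E
python3 - <<'E'
from h import *
for n in('top','side'):
    cv2.imwrite(f'pics/{n}0.png',cv2.resize(shot(n),(800,600),interpolation=cv2.INTER_CUBIC)); print(cal(n), -cal(n)[0].T@cal(n)[1])
print(env.observe())
E
```

```text
pics
(array([[ 0.0171, -0.9999,  0.002 ],
       [-0.9778, -0.0172, -0.209 ],
       [ 0.209 ,  0.0016, -0.9779]]), array([0.0239, 0.5185, 1.0257]), 413.9475294489414, array([254.4853, 187.2476])) [0.2922 0.0312 1.1113]
(array([[ 0.9403, -0.3396, -0.0209],
       [-0.2328, -0.5973, -0.7675],
       [ 0.2481,  0.7266, -0.6407]]), array([-0.4821,  0.2007,  1.1066]), 477.2277540127147, array([255.2408, 187.5975])) [ 0.2254 -0.8479  0.8529]
{'time_s': 0.1, 'q': array([ 62.207 ,  21.8376,  74.3801,  -0.0008,  83.8598, -12.3347]), 'qvel': array([-0.0769,  0.0284, -0.1384, -0.0181,  0.0548, -0.0198]), 'joint_efforts': array([  0.0037, -44.9219, -23.1653,  -0.0002,   0.0037,  -0.    ]), 'position': array([0.1465, 0.5299, 0.2418]), 'tool_rot': array([[-0.0006,  0.2665,  0.9638],
       [-0.0012,  0.9638, -0.2665],
       [-1.    , -0.0013, -0.0003]]), 'ft_force': array([-0.7048,  0.0701,  0.5969]), 'wrist_torque': array([-0.0041, -0.0019, -0.0157]), 'grip_width': 0.08531483610200094}
```

View pics/top0.png

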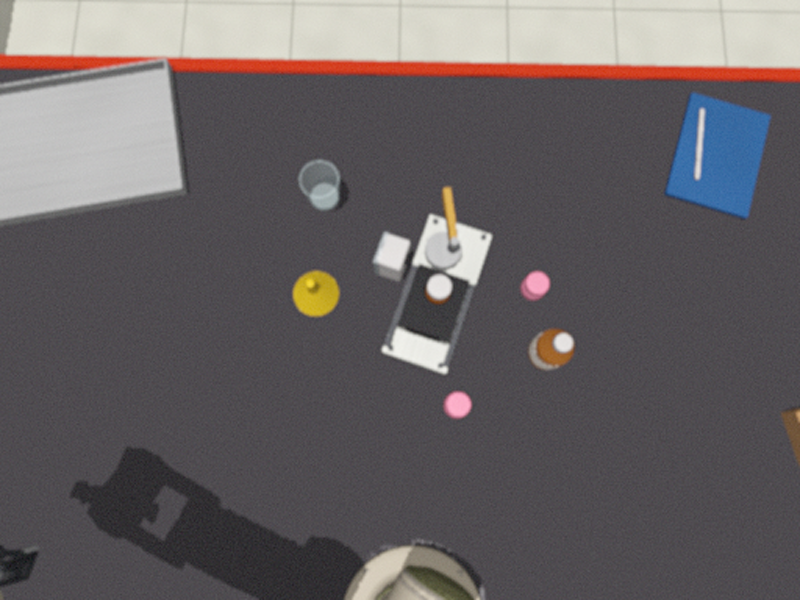

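View pics/side0.png

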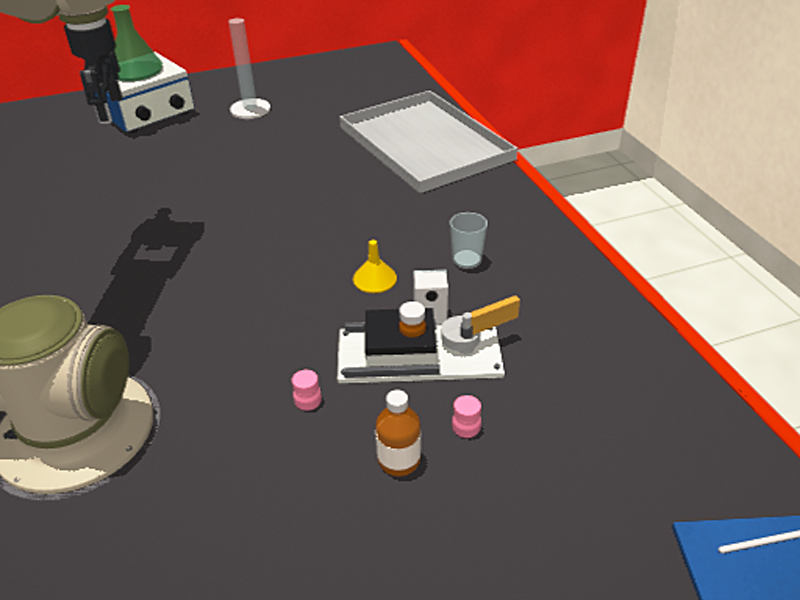

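Top view (800 px): the lever runs from (452,245) to its tip at (447,188), the cam is at (443,250) and the amber jar in the slide at (438,288). The look-alikes are pink jars at (536,285) and (457,404). The amber bottle (555,345) is a bystander, as are the beaker (322,185) and the funnel (316,293). The slide's rear edge is near (425,335). I'll check these in one close crop.

```bash
python3 - <<'E'
from h import *
a=cv2.imread('last_top.png')[110:250,235:385]; b=cv2.imread('last_side.png')[180:250,205:345]
cv2.imwrite('pics/c1.png',cv2.resize(a,None,fx=4,fy=4,interpolation=cv2.INTER_CUBIC)[:560,:])
E
```

```text
(no output)
```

View pics/c1.png

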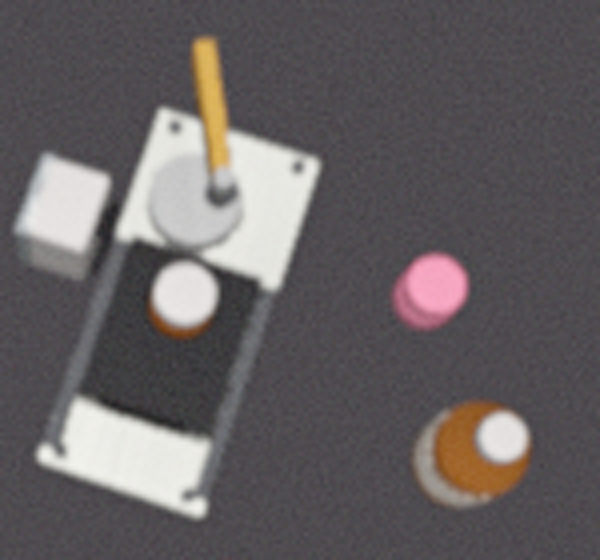

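Crop: the plate corners are at (162,107), (320,160), (205,517) and (38,455). The lever's top edge runs from tip (205,40) to (218,165), the pivot is near (222,185), and the slide's rear top edge runs from (75,395) to (210,437). The jar between the strips has amber sides, so it is the right one. Next I'll fit the fixture pose.

```bash
cat >> h.py <<'E'
def top(u,v,z): return ray('top',235+u/4-.4,110+v/4-.4,z)
E
python3 - <<'E'
from h import *
from scipy.optimize import least_squares
P=np.array([top(u,v,.012)[:2] for u,v in[(162,107),(320,160),(205,517),(38,455)]])
L=np.array([[.055,.058],[.055,-.058],[-.205,-.058],[-.205,.058]])
def T(p,q):c,s=np.cos(p[2]),np.sin(p[2]);return q@np.array([[c,s],[-s,c]])+p[:2]
r=least_squares(lambda p:(T(p,L)-P).ravel(),[.5,0,-.3]); p=r.x
print('pose',p,'yawdeg',np.degrees(p[2]),'res',(T(p,L)-P))
I=lambda X:(np.array(X)[:2]-p[:2])@np.array([[np.cos(p[2]),-np.sin(p[2])],[np.sin(p[2]),np.cos(p[2])]])
for nm,u,v,z in[('tip',205,40,.08),('levbase',220,168,.08),('camc',196,200,.042),('rearL',75,397,.062),('rearR',210,437,.062),('jar',185,295,.1),('reader',67,200,.085),('pink',437,285,.05),('bottlecap',503,437,.13)]:
    X=top(u,v,z);print(nm,X,'fix',I(X))
for nm,u,v,z in[('funnel',316,293,.03),('beaker',320,172,.085)]:
    X=ray('top',u*.64,v*.64,z);print(nm,X,'fix',I(X))
for nm,u,v,z in[('tip',519,299,.08),('pink2',306,378,.05),('pink1',467,403,.05),('funtop',373,242,.085),('bottlecap',397,397,.13),('jartop',412,309,.1)]:
    X=ray('side',u*.64,v*.64,z);print('S',nm,X,'fix',I(X))
E
```

```text
pose [ 0.6031 -0.0602 -0.3173] yawdeg -18.177686943022618 res [[ 0.0001 -0.0002]
 [ 0.0005 -0.0007]
 [ 0.0012  0.001 ]
 [-0.0019 -0.0001]]
tip [ 0.6967 -0.0468  0.08  ] fix [0.0848 0.0419]
levbase [ 0.6088 -0.0567  0.08  ] fix [0.0044 0.0051]
camc [ 0.5978 -0.0438  0.042 ] fix [-0.0101  0.0139]
rearL [0.4598 0.0348 0.062 ] fix [-0.1658  0.0456]
rearR [ 0.4355 -0.0517  0.062 ] fix [-0.1619 -0.0442]
jar [ 0.5194 -0.033   0.1   ] fix [-0.0879 -0.0002]
reader [0.5841 0.0421 0.085 ] fix [-0.05    0.0913]
pink [ 0.5403 -0.202   0.05  ] fix [-0.0154 -0.1542]
bottlecap [ 0.4292 -0.2212  0.13  ] fix [-0.1149 -0.2072]
funnel [0.5201 0.1724 0.03  ] fix [-0.1514  0.1951]
beaker [0.7175 0.1675 0.085 ] fix [0.0377 0.2521]
S tip [ 0.6985 -0.0547  0.08  ] fix [0.0889 0.035 ]
S pink2 [ 0.3412 -0.0722  0.05  ] fix [-0.245 -0.093]
S pink1 [ 0.544  -0.2024  0.05  ] fix [-0.0117 -0.1535]
S funtop [0.5282 0.171  0.085 ] fix [-0.1433  0.1963]
S bottlecap [ 0.4318 -0.2249  0.13  ] fix [-0.1113 -0.2099]
S jartop [ 0.523  -0.0372  0.1   ] fix [-0.0832 -0.0031]
```

```bash
cat >> h.py <<'E'
p=np.array([.6031,-.0602,-.3173])
def W(x,y): c,s=np.cos(p[2]),np.sin(p[2]); return np.array([p[0]+c*x-s*y,p[1]+s*x+c*y])
def F(X): c,s=np.cos(p[2]),np.sin(p[2]); d=np.array(X[:2])-p[:2]; return np.array([c*d[0]+s*d[1],-s*d[0]+c*d[1]])
def shift(X,o=None):  # cm in tool axes from current measured pose
    o=o or env.observe(); return (o['tool_rot'].T@(np.array(X)-o['position']))*100
def wp(deg,gap=0,rc=.068): # finger centre pushing lever to fixture angle deg
    f=np.radians(deg); n=np.array([-np.sin(f),np.cos(f)]); d=.006+.0145*abs(n[1])+.011*abs(n[0])+gap
    return W(*(rc*np.array([np.cos(f),np.sin(f)])+d*n))
E
python3 - <<'E'
from h import *
for d,g in[(26.3,.018)]+[(d,0) for d in range(25,-91,-10)]+[(-90,0)]:
    w=wp(d,g); print(d,w,np.hypot(*w),shift([*w,.062]))
E
```

```text
26.3 [ 0.6645 -0.0091] 0.6645666968184111 [ 18.0099 -38.12    64.3012]
25 [ 0.6678 -0.0285] 0.6684017150533277 [ 18.012  -39.8983  65.1343]
15 [ 0.6723 -0.0412] 0.6735215053356005 [ 18.0133 -40.9986  65.9023]
5 [ 0.6742 -0.0549] 0.6764177675799234 [ 18.0148 -42.2687  66.4534]
-5 [ 0.674  -0.0673] 0.677385991352323 [ 18.0163 -43.4704  66.7697]
-15 [ 0.6725 -0.0783] 0.6770610919447908 [ 18.0177 -44.5707  66.9168]
-25 [ 0.669  -0.0894] 0.6749107275069363 [ 18.0193 -45.7349  66.87  ]
-35 [ 0.6632 -0.1001] 0.6707324763582491 [ 18.0209 -46.9249  66.6024]
-45 [ 0.6552 -0.11  ] 0.664403359750868 [ 18.0226 -48.0923  66.0964]
-55 [ 0.6451 -0.1185] 0.6559071973438981 [ 18.0242 -49.1811  65.3475]
-65 [ 0.6331 -0.1251] 0.6453562377009504 [ 18.0258 -50.1324  64.3665]
-75 [ 0.6197 -0.1292] 0.6330054244652611 [ 18.0271 -50.8888  63.1811]
-85 [ 0.6053 -0.1306] 0.6192576175765601 [ 18.0282 -51.3999  61.8349]
-90 [ 0.598  -0.1301] 0.6120250127827417 [ 18.0285 -51.5507  61.119 ]
```

Call:
carry_out --motion '[[[0,-2.1,3.5,0,0,0,0],[0,-4.2,7,0,0,0,0],[0,-6.3,10.5,0,0,0,0],[0,-8.4,14,0,0,0,0],[0,-10.5,17.5,0,0,0,0]]]'

```text
time_s: 0.52
position: [0.288, 0.3806, 0.2421]
tool_rot: [[-0.0, 0.266, 0.964], [-0.0, 0.964, -0.266], [-1.0, -0.0, -0.0]]
ft_force: [1.2, 0.7, 0.3]
grip_width: 0.0254
```

Call:
carry_out --motion '[[[0,-2.1,3.5,0,0,0,0],[0,-4.2,7,0,0,0,0],[0,-6.3,10.5,0,0,0,0],[0,-8.4,14,0,0,0,0],[0,-10.5,17.5,0,0,0,0]]]'

```text
time_s: 0.93
position: [0.4289, 0.2326, 0.2422]
tool_rot: [[-0.0, 0.267, 0.964], [-0.0, 0.964, -0.267], [-1.0, -0.0, -0.0]]
ft_force: [1.3, 1.3, 0.8]
grip_width: 0.0002
```

Call:
carry_out --motion '[[[0,-2.1,3.5,0,0,0,0],[0,-4.2,7,0,0,0,0],[0,-6.3,10.5,0,0,0,0],[0,-8.4,14,0,0,0,0],[0,-10.5,17.5,0,0,0,0]]]'

```text
time_s: 1.35
position: [0.5696, 0.0847, 0.242]
tool_rot: [[-0.001, 0.267, 0.964], [0.0, 0.964, -0.267], [-1.0, -0.0, -0.001]]
ft_force: [2.0, 0.4, 0.5]
grip_width: 0.0003
```

```bash
python3 - <<'E'
from h import *
o=env.observe();print(o['position'],o['q'],o['tool_rot'],o['grip_width'],o['time_s'])
print(shift([*wp(26.3,.018),.15],o),shift([*wp(26.3,.018),.062],o))
E
```

```text
[0.5696 0.0847 0.242 ] [ -3.3138  24.4591  70.0886   0.0027  85.4965 -77.8403] [[-0.0008  0.2668  0.9638]
 [ 0.0001  0.9638 -0.2668]
 [-1.     -0.0001 -0.0008]] 0.0002691383627009187 1.35
[ 9.1927 -6.513  11.6606] [17.9927 -6.512  11.6674]
```

Call:
carry_out --motion '[[[0,-2.2,3.5,0,0,0,0],[0,-4.4,7,0,0,0,0],[1,-6.5,10,0,0,0,0],[4,-6.5,11.7,0,0,0,0],[8,-6.5,11.7,0,0,0,0]]]'

```text
time_s: 1.77
position: [0.6674, -0.0102, 0.1626]
tool_rot: [[0.006, 0.27, 0.963], [-0.001, 0.963, -0.27], [-1.0, 0.0, 0.006]]
ft_force: [1.2, -0.1, -0.9]
grip_width: 0.0001
```

Call:
carry_out --motion '[[[3,0,0,0,0,0,0],[5,0,0,0,0,0,0],[5,0,0,0,0,0,0]]]'

```text
time_s: 2.02
position: [0.6619, -0.007, 0.1069]
tool_rot: [[-0.01, 0.267, 0.964], [0.002, 0.964, -0.267], [-1.0, -0.001, -0.01]]
ft_force: [-0.0, 0.7, 0.4]
grip_width: 0.0002
```

```bash
python3 - <<'E'
from h import *
a=shot('top');b=shot('side')
cv2.imwrite('pics/s1.png',np.hstack([cv2.resize(a[90:240,225:365],None,fx=2.8,fy=2.8),cv2.resize(b[110:260,205:345],None,fx=2.8,fy=2.8)]))
o=env.observe();print(o['position'],o['q'],o['time_s'])
print(shift([*wp(26.3,.018),.062],o))
E
```

```text
[ 0.6642 -0.0073  0.1125] [-10.8166  39.2399  65.1685  -0.0002  75.6226 -85.3609] 2.1167
[ 5.0535 -0.1713  0.0826]
```

View pics/s1.png

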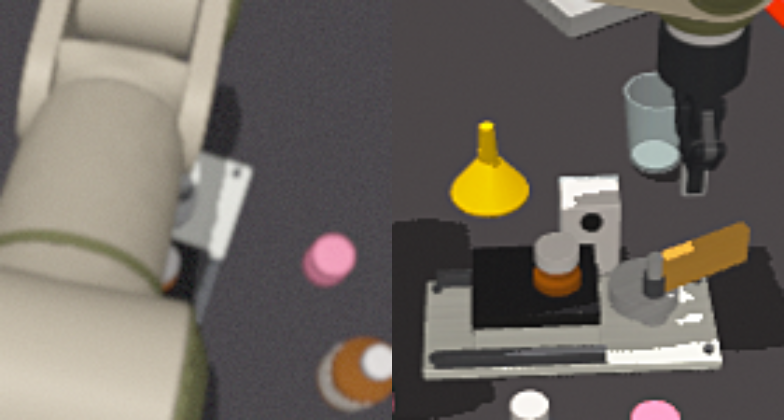

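Side half: the closed fingers (tip at (693,192)) hang behind and left of the lever's upper edge (660–745, 230–260). The lever hasn't moved. The top view is blocked by the arm. Next I lower the fingers and push along the arc.

Call:
carry_out --motion '[[[2.5,0,0,0,0,0,0],[5,0,0,0,0,0,0],[5,0,0,0,0,0,0],[5,0,0,0,0,0,0]]]'

```text
time_s: 2.45
position: [0.6645, -0.0073, 0.0636]
tool_rot: [[0.001, 0.266, 0.964], [-0.0, 0.964, -0.266], [-1.0, 0.0, 0.001]]
ft_force: [-0.1, -0.4, -0.0]
grip_width: -0.0001
```

```bash
python3 - <<'E'
from h import *
o=env.observe();print(o['position'],o['ft_force'])
for d in range(25,-91,-10): print(d,shift([*wp(d),.062],o))
E
```

```text
[ 0.6645 -0.0073  0.0636] [-0.0735 -0.3976 -0.0146]
25 [ 0.163  -1.9567  0.8833]
15 [ 0.1635 -3.0571  1.6511]
5 [ 0.1639 -4.3273  2.202 ]
-5 [ 0.164  -5.5291  2.5182]
-15 [ 0.1641 -6.6294  2.665 ]
-25 [ 0.164  -7.7936  2.618 ]
-35 [ 0.1637 -8.9836  2.3503]
-45 [  0.1633 -10.1508   1.8441]
-55 [  0.1627 -11.2395   1.095 ]
-65 [  0.1619 -12.1906   0.1139]
-75 [  0.161  -12.9469  -1.0716]
-85 [  0.1599 -13.4578  -2.4179]
```

Call:
carry_out --motion '[[[0,-0.8,0.4,0,0,0,0],[0,-1.6,0.7,0,0,0,0],[0,-2.2,1.0,0,0,0,0],[0,-2.7,1.4,0,0,0,0],[0,-3.1,1.7,0,0,0,0]]]'

```text
time_s: 2.87
position: [0.6723, -0.0423, 0.063]
tool_rot: [[0.0, 0.267, 0.964], [0.001, 0.964, -0.267], [-1.0, 0.001, -0.0]]
ft_force: [-2.2, 4.3, 1.5]
grip_width: 0.0002
```

Call:
carry_out --motion '[[[0,-0.6,0.3,0,0,0,0],[0,-1.2,0.5,0,0,0,0],[0,-1.8,0.7,0,0,0,0],[0,-2.4,0.8,0,0,0,0],[0,-3.0,0.9,0,0,0,0]]]'

```text
time_s: 3.28
position: [0.6727, -0.0733, 0.062]
tool_rot: [[-0.001, 0.267, 0.964], [0.001, 0.964, -0.267], [-1.0, 0.001, -0.001]]
ft_force: [-0.8, 6.3, 0.3]
grip_width: -0.0
```

```bash
python3 - <<'E'
from h import *
b=shot('side')
cv2.imwrite('pics/s2.png',cv2.resize(b[110:260,205:345],None,fx=4,fy=4))
o=env.observe();print(o['position'],o['ft_force'])
for d in range(5,-91,-10): print(d,shift([*wp(d),.062],o))
E
```

```text
[ 0.6727 -0.0745  0.062 ] [-0.5074  3.8963 -0.8598]
5 [-0.0015  1.9289 -0.3804]
-5 [-0.0017  0.7275 -0.063 ]
-15 [-0.0019 -0.3727  0.085 ]
-25 [-0.0019 -1.5369  0.0392]
-35 [-0.0019 -2.7272 -0.2273]
-45 [-0.0017 -3.8949 -0.7323]
-55 [-0.0015 -4.9844 -1.4803]
-65 [-0.0012 -5.9365 -2.4604]
-75 [-0.0007 -6.694  -3.6452]
-85 [-0.0002 -7.2062 -4.991 ]
```

View pics/s2.png

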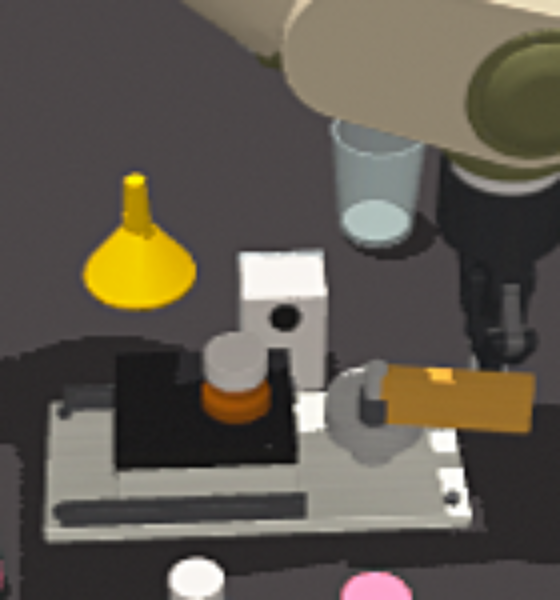

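The lever now runs from (375,385) to (535,400), about 12° past fixture +x, as planned. The fingers are behind it and the slide hasn't moved. I continue the arc.

Call:
carry_out --motion '[[[0,-0.8,0.1,0,0,0,0],[0,-1.5,0.0,0,0,0,0],[0,-2.1,-0.1,0,0,0,0],[0,-2.7,-0.2,0,0,0,0],[0,-3.3,-0.5,0,0,0,0]]]'

```text
time_s: 3.75
position: [0.6594, -0.1039, 0.0623]
tool_rot: [[0.001, 0.266, 0.964], [-0.0, 0.964, -0.266], [-1.0, 0.0, 0.001]]
ft_force: [0.9, 4.5, 0.2]
grip_width: 0.0002
```

Call:
carry_out --motion '[[[0,-0.6,-0.2,0,0,0,0],[0,-1.2,-0.6,0,0,0,0],[0,-1.7,-1.0,0,0,0,0],[0,-2.2,-1.5,0,0,0,0],[0,-2.6,-2.0,0,0,0,0]]]'

```text
time_s: 4.17
position: [0.6327, -0.1238, 0.0625]
tool_rot: [[0.001, 0.267, 0.964], [-0.0, 0.964, -0.267], [-1.0, -0.0, 0.001]]
ft_force: [3.3, 3.6, -0.5]
grip_width: -0.0
```

```bash
python3 - <<'E'
from h import *
o=env.observe();print(o['position'],o['ft_force'])
for d in [-55,-60,-65,-70,-75,-80,-85,-90]: print(d,shift([*wp(d),.062],o))
E
```

```text
[ 0.6327 -0.1238  0.0625] [ 3.347   3.5696 -0.5323]
-55 [0.0514 0.8357 1.0581]
-60 [0.051  0.3391 0.5954]
-65 [ 0.0506 -0.1158  0.0773]
-70 [ 0.0501 -0.5219 -0.4921]
-75 [ 0.0496 -0.8726 -1.1079]
-80 [ 0.049  -1.1617 -1.7641]
-85 [ 0.0484 -1.384  -2.4539]
-90 [ 0.0477 -1.5351 -3.1698]
```

Call:
carry_out --motion '[[[0,-0.5,-0.6,0,0,0,0],[0,-0.9,-1.2,0,0,0,0],[0,-1.2,-1.9,0,0,0,0],[0,-1.4,-2.5,0,0,0,0],[0,-1.5,-2.9,0,0,0,0]]]'

```text
time_s: 4.58
position: [0.6005, -0.1302, 0.0625]
tool_rot: [[0.0, 0.267, 0.964], [-0.0, 0.964, -0.267], [-1.0, -0.0, 0.001]]
ft_force: [4.4, 2.0, -0.7]
grip_width: -0.0
```

Call:
carry_out --motion '[[[0,0,0,0,0,0,0],[0,0,1.5,0,0,0,0],[-3,0,3,0,0,0,0],[-7,0,3,0,0,0,0],[-11,0,3,0,0,0,0]]]'

```text
time_s: 5.0
position: [0.6295, -0.1382, 0.1726]
tool_rot: [[-0.004, 0.267, 0.964], [0.0, 0.964, -0.267], [-1.0, -0.001, -0.004]]
ft_force: [-0.2, 0.0, 0.3]
grip_width: 0.0001
```

```bash
python3 - <<'E'
from h import *
b=shot('side')
cv2.imwrite('pics/s3.png',cv2.resize(b[170:260,205:345],None,fx=5,fy=5,interpolation=cv2.INTER_CUBIC))
o=env.observe();print(o['position'],o['ft_force'],F(o['position']))
for a in(-.3,0,.3):
    f=lambda r,z:(proj('side',[*W(r*np.sin(a),-r*np.cos(a)),z])-[204.6,169.6])*5
    print(a,f(.003,.08),f(.095,.08),f(.095,.042))
s=[-.165,0]
print('above',shift([*W(-.21,0),.173],o))
E
```

```text
[ 0.632  -0.1391  0.1824] [ 1.0205 -0.6467  8.176 ] [ 0.0521 -0.0659]
-0.3 [465.2609 165.5697] [424.6382 295.3425] [422.5982 353.2374]
0 [467.1105 165.6889] [486.8974 299.7204] [483.4896 357.6757]
0.3 [468.9059 165.4416] [547.1902 290.9732] [542.4779 348.937 ]
above [  0.6262   7.8371 -25.8772]
```

View pics/s3.png

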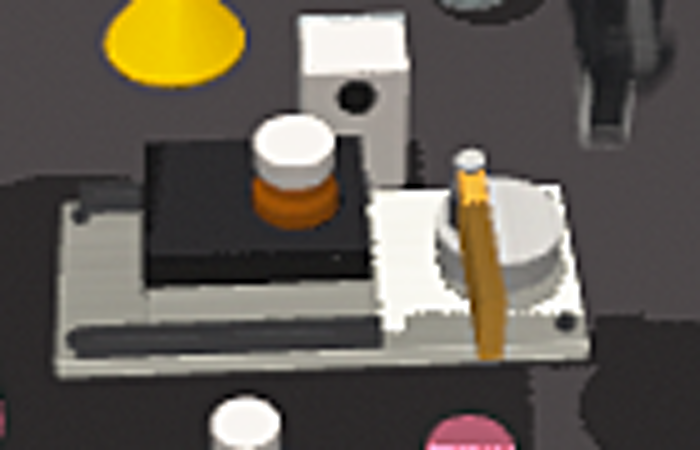

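The lever tip is at (493,298) top and (488,357) bottom. The prediction for cam = 0 was (487,300) and (483,358), so the cam is at about 0.03 rad and the lever is square. The slide is still back and the jar is seated. Next I move behind the slide.

Call:
carry_out --motion '[[[0,1.2,-3.9,0,0,0,0],[0,2.4,-7.8,0,0,0,0],[0,3.6,-11.7,0,0,0,0],[0,4.8,-15.6,0.02,0,0,0],[0,6.0,-19.5,0.047,0,0,0]]]'

```text
time_s: 5.47
position: [0.4556, -0.0274, 0.172]
tool_rot: [[-0.002, 0.312, 0.95], [-0.001, 0.95, -0.312], [-1.0, -0.001, -0.001]]
ft_force: [1.2, -0.3, -0.4]
grip_width: -0.0004
```

Call:
carry_out --motion '[[[0,1.0,-3.5,0,0,0,0],[0,1.8,-6.4,0,0,0,0],[2,1.8,-6.4,0,0,0,0],[5,1.8,-6.4,0,0,0,0],[5,1.8,-6.4,0,0,0,0]]]'

```text
time_s: 5.88
position: [0.4002, 0.0095, 0.1194]
tool_rot: [[-0.007, 0.311, 0.95], [0.001, 0.95, -0.311], [-1.0, -0.001, -0.007]]
ft_force: [-0.7, -0.4, -0.7]
grip_width: 0.0001
```

```bash
python3 - <<'E'
from h import *
b=shot('side')
cv2.imwrite('pics/s4.png',cv2.resize(b[140:260,195:335],None,fx=4,fy=4,interpolation=cv2.INTER_CUBIC))
o=env.observe();print(o['position'],o['ft_force'],F(o['position']),o['tool_rot'][:,2])
for x in(-.195,-.16-.011,-.16-.011+.034):print(x,shift([*W(x,0),.047],o))
E
```

```text
[0.4014 0.0091 0.1212] [-0.9617  0.4743  0.9289] [-0.2133  0.0029] [ 0.9503 -0.3112 -0.0054]
-0.195 [ 7.41   -0.2878  1.8653]
-0.171 [ 7.3971 -0.2898  4.2653]
-0.137 [ 7.3788 -0.2926  7.6652]
```

View pics/s4.png

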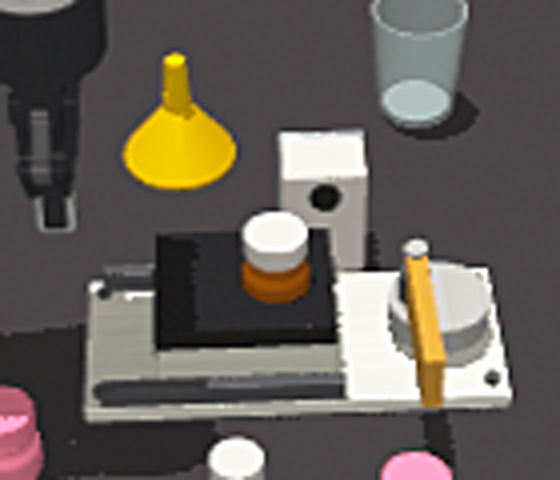

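The fingers (tip at (55,225)) are behind the slide's rear edge (157 px column). The lever is still square. I descend, then push slowly to just short of home.

Call:
carry_out --motion '[[[2.5,-0.3,0,0,0,0,0],[5,-0.3,0,0,0,0,0],[7.4,-0.3,0,0,0,0,0],[7.4,-0.3,1.8,0,0,0,0],[7.4,-0.3,2.8,0,0,0,0]]]'

```text
time_s: 6.35
position: [0.4297, -0.0034, 0.0484]
tool_rot: [[-0.001, 0.312, 0.95], [-0.0, 0.95, -0.312], [-1.0, -0.0, -0.001]]
ft_force: [0.4, -0.6, 1.0]
grip_width: 0.0002
```

Call:
carry_out --motion '[[[0,0,0.4,0,0,0,0],[0,0,0.8,0,0,0,0],[0,0,1.2,0,0,0,0],[0,0,1.6,0,0,0,0],[0,0,2.0,0,0,0,0]]]'

```text
time_s: 6.77
position: [0.4471, -0.0088, 0.0486]
tool_rot: [[-0.001, 0.311, 0.95], [0.0, 0.95, -0.311], [-1.0, -0.0, -0.001]]
ft_force: [-3.3, 1.0, 2.4]
grip_width: 0.0002
```

Call:
carry_out --motion '[[[0,0,0.4,0,0,0,0],[0,0,0.8,0,0,0,0],[0,0,1.2,0,0,0,0],[0,0,1.6,0,0,0,0],[0,0,2.0,0,0,0,0]]]'

```text
time_s: 7.18
position: [0.4668, -0.0152, 0.0483]
tool_rot: [[-0.0, 0.312, 0.95], [0.0, 0.95, -0.312], [-1.0, 0.0, -0.0]]
ft_force: [-2.7, 0.7, 1.4]
grip_width: 0.0
```

```bash
python3 - <<'E'
from h import *
o=env.observe();print(o['position'],o['ft_force'],F(o['position']),shift([*W(-.137,0),.047],o))
E
```

```text
[ 0.4668 -0.0152  0.0483] [-2.7382  0.7353  1.4134] [-0.1435  0.0002] [ 0.1319 -0.0234  0.6491]
```

Call:
carry_out --motion '[[[0,0,0.15,0,0,0,0],[0,0,0.3,0,0,0,0],[0,0,0.4,0,0,0,0],[0,0,0.5,0,0,0,0]]]'

```text
time_s: 7.52
position: [0.4713, -0.0167, 0.0483]
tool_rot: [[-0.0, 0.312, 0.95], [0.0, 0.95, -0.312], [-1.0, 0.0, -0.0]]
ft_force: [-3.0, 0.2, 1.2]
grip_width: -0.0
```

Call:
carry_out --motion '[[[0,0,0.1,0,0,0,0],[0,0,0.2,0,0,0,0]]]'

```text
time_s: 7.68
position: [0.4732, -0.0173, 0.0483]
tool_rot: [[-0.0, 0.312, 0.95], [0.0, 0.95, -0.312], [-1.0, -0.0, -0.0]]
ft_force: [-2.7, 1.6, 1.4]
grip_width: 0.0
```

Call:
carry_out --motion '[[[0,0,0.1,0,0,0,0],[0,0,0.2,0,0,0,0],[0,0,0.2,0,0,0,0]]]'

```text
time_s: 7.93
position: [0.4738, -0.0175, 0.0482]
tool_rot: [[-0.003, 0.311, 0.95], [0.001, 0.95, -0.311], [-1.0, -0.0, -0.003]]
ft_force: [-6.8, 2.0, 4.9]
grip_width: 0.0
```

Call:
carry_out --motion '[[[0,0,0.1,0,0,0,0],[0,0,0.1,0,0,0,0]]]'

```text
time_s: 8.1
position: [0.4739, -0.0175, 0.0482]
tool_rot: [[-0.005, 0.311, 0.95], [0.001, 0.95, -0.311], [-1.0, -0.0, -0.005]]
ft_force: [-11.3, 2.3, 8.8]
grip_width: 0.0
```

The slide has stalled with the force rising, which means it has met the cam. I back off and rise.

Call:
carry_out --motion '[[[0,0,-1.5,0,0,0,0],[0,0,-4,0,0,0,0],[-4,0,-5,0,0,0,0],[-8,0,-6,0,0,0,0],[-12,0,-6,0,0,0,0]]]'

```text
time_s: 8.52
position: [0.4174, 0.001, 0.1697]
tool_rot: [[-0.001, 0.311, 0.95], [0.0, 0.95, -0.311], [-1.0, -0.0, -0.001]]
ft_force: [0.9, 0.4, -0.6]
grip_width: 0.0002
```

Call:
carry_out --motion '[[[0,0,0,0,0,0,0],[0,0,0,0,0,0,0]]]'

```text
time_s: 8.68
position: [0.4203, 0.0001, 0.1703]
tool_rot: [[0.006, 0.311, 0.95], [-0.002, 0.95, -0.311], [-1.0, 0.0, 0.007]]
ft_force: [-0.5, -1.0, -0.6]
grip_width: 0.0001
```

```bash
python3 - <<'E'
from h import *
b=shot('side')
cv2.imwrite('pics/s5.png',cv2.resize(b[140:260,195:335],None,fx=5,fy=5,interpolation=cv2.INTER_CUBIC))
o=env.observe();print(o['position'],o['ft_force'],F(o['position']),o['time_s'])
f=lambda x,y,z:(proj('side',[*W(x,y),z])-[194.6,139.6])*5
print('tip0',f(0,-.095,.08),f(0,-.095,.042))
for s in(0,.031,.034):print(s,'rear',f(-.16+s,.045,.062),f(-.16+s,-.045,.062),'front',f(-.05+s,-.045,.062),'jar',f(-.085+s,0,.1))
E
```

```text
[0.4195 0.0003 0.1687] [ 0.3298 -0.7831 -0.4355] [-0.1933  0.0002] 8.7333
tip0 [536.8974 449.7204] [533.4896 507.6757]
0 rear [190.3531 290.3064] [189.0238 414.2909] front [419.6662 406.1041] jar [341.548  286.6807]
0.031 rear [251.6671 288.1589] [254.0639 411.9822] front [484.5924 403.7995] jar [405.9344 284.4252]
0.034 rear [257.5992 287.9511] [260.3565 411.7589] front [490.8738 403.5765] jar [412.1636 284.207 ]
```

View pics/s5.png

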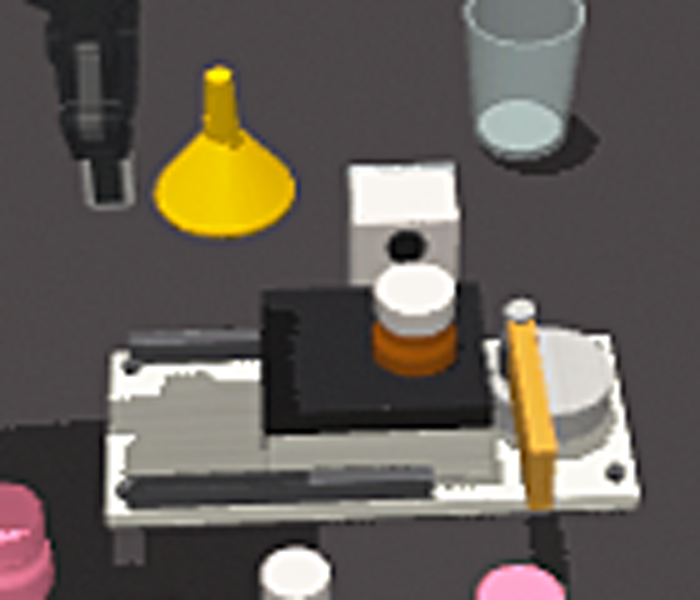

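The slide front is at 490 px and the jar centre at 414 px, which match the predictions for 34 mm (491 and 412). The lever tip is at about (541,448) against (537,450) for square. The jar is upright and the robot is clear.

```bash
python3 -c "
from rig import env
print(env.close_job())"
```

```text
the job is handed in; nothing more can be done
None
```

The job is handed in, at about 8.7 s on the robot's clock. With closed fingers I pushed the cam lever clockwise from about 2.03 rad to square, backed off, then pushed the slide by its rear face until it stalled against the cam.

My last checks, from the side camera just before handing in:
- **Cam:** it reads about 0.03 rad, and the lever looked the same before and after the slide push.
- **Slide:** its front edge and the jar line up with about 34 mm of travel. The push stalled there, with the force rising from about 3 N to over 11 N.
- **Jar:** it stands upright in its recess and was not touched.
- **Bystanders:** the beaker, the funnel and the bottle's cap looked unmoved by eye. The close-up cut off most of the bottle, and I did not measure any of their positions.
- **Robot:** it is clear behind and above the slide, with only sensor noise on the force reading.

No check failed. The lever tip and jar were 2 to 5 enlarged pixels (2 mm or less) off prediction, within the camera calibration error. `env.close_job()` gave no verdict.

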